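Mount the spring nutcracker and cock its hammer

TASK

Hang the spring nutcracker on its board: lower its keyhole over the screw head, pull it back until the screw sits fully home in the narrow end of the slot, and leave it flat on the board. Then let go of it, take the bar at the top of its sprung hammer arm, draw the arm back and down until it hooks under the catch, and let go gently so that it stays cocked. The hammer must never fly back, and the other things on the worktop stay where they are.

Things in the scene. Friction and masses are not known exactly. Their poses are not given: they have to be found in the camera images.
- nutcracker: Loose steel nutcracker, 0.68 kg. Origin: on the underside of its base plate, on the centre line, straight below the hammer arm's pivot. x points forward from the pivot to the anvil post and keyhole, y to its left, z up. Base plate 4 mm thick, 200 mm long (x = -70 to +130 mm), 90 mm wide, narrowed to 64 mm in front of x = +86. Parts below are given in this frame, mm.
- keyhole (a point): Centre of the keyhole's round hole, 22 mm in diameter, through the front tail of the base plate, at x = +98, y = 0, on the underside. From it a slot 10 mm wide runs forward to a round end centred at x = +118.
- post_top (a point): Middle of the top of the anvil post, at x = +70, y = 0, z = 130: a square dark steel column, 28 x 28 mm, standing on the base plate, the place to carry the nutcracker by. Its two side faces (28 mm apart along y) are free over the upper 100 mm; a small cup 26 mm across sticks out 15 mm from its rear face at z = 112.
- hammer_arm (a joint): Angle of the hammer arm, rad: 0 upright (unsprung), growing as it is drawn back (to -x) and down. It clears the catch by 1.26, the catch then snaps over it, and it rests hooked at 1.22 (20 degrees above level); stop at 1.40. A spring pulls it to 0: about 4 N at the bar at the start, 7 to 9 N near the catch.
- pivot (a point): Hinge of the hammer arm, at x = 0, y = 0, z = 28, axis along y. The arm is a bow of two 8 mm rods at y = +-36 (64 mm clear between them); measured from the pivot it has an 8 mm catch rung at 45 mm, the hammer crosspiece at 84 mm (8 mm, with an 18 mm round hammer that juts 13 mm forward) and the bar at 130 mm.
- handle (a point): Middle of the bar at the end of the hammer arm: round steel, 12 mm thick, 84 mm long, along the nutcracker's y, 130 mm from the pivot; with the arm upright it is at x = 0, z = 158. It may turn between the fingers as the arm swings.
- catch (a joint): Angle of the catch, rad: 0 closed, growing as it is pushed back (to -x). It gives way by itself when the rung comes down on it and springs shut over the rung. Hair trigger: about 3 N backwards sets the hammer off; the arm slips off at about 0.1.
- catch_tip (a point): Upper end of the catch: an upright steel spring hook, 14 mm wide, on the centre line, its axle at x = -55, z = 16, its top about 63 mm above the base plate's underside. A short wire trigger turns with it at y = +43, also about 50 mm high. Keep fingers off both.
- mount_board: Fixed wooden board, 250 x 130 x 12 mm. Origin at the centre of its underside; x axis along its length towards the end with the screw; z up. It is meant to carry the nutcracker with both x axes pointing the same way.
- screw (a point): The screw on the board's centre line, 90 mm from the board's centre along its +x: this point is on its axis at the board's top surface. Shank 6 mm thick; pan head 14 mm across, its underside 7 mm and its top 12 mm above the board. With the nutcracker locked, the screw is at x = +118 to +120 mm in the nutcracker's frame.
- prep_bowl: Grey steel bowl, 168 mm across, 70 mm high; bystander.
- honey_jar: Jar, 65 mm across, 100 mm high; bystander.
- onion: Onion, 70 mm; bystander.
- mug: Spotted mug, 92 mm across, 93 mm high; bystander.

How it is judged:
On the way, in this order (a step that is already met when the one before it is completed fails the run):
1. the nutcracker lies flat on the board with the screw fully home in the narrow end of its keyhole, and is let go, the hammer arm still unsprung (x of screw in the frame of nutcracker between 0.112 and 0.124 m and y of screw in the frame of nutcracker between -0.005 and 0.005 m and z of screw in the frame of nutcracker between -0.003 and 0.003 m and value of joint hammer_arm below 0.2 rad and contact force between each of the arm, the fingers and nutcracker below 0.2 N), for 0.2 s.
2. the hammer arm is hooked under the closed catch (value of joint hammer_arm between 1.17 and 1.28 rad and value of joint catch below 0.08 rad), for 0.2 s.
At the end, for the whole second after the job is handed in: The nutcracker rests flat on the board (within 4 mm in height and 0.05 rad), the screw in the narrow end of its keyhole (at least 12 mm forward of the round hole's centre), and the hammer arm is held back by the closed catch (arm at 1.17 to 1.28 rad, catch below 0.08 rad) (all of step 2 and x of screw in the frame of nutcracker between 0.11 and 0.124 m and y of screw in the frame of nutcracker between -0.005 and 0.005 m and z of screw in the frame of nutcracker between -0.004 and 0.004 m and angle between nutcracker's own z axis and vertical below 0.05 rad and linear speed of nutcracker below 0.02 m/s); the robot touches nothing.
It fails at once if the hammer arm flies back (faster than 4 rad/s, more than 0.2 rad short of the catch) (velocity of joint hammer_arm below -4 rad/s and value of joint hammer_arm below 1.02 rad).
It fails at once if a bystander is moved by more than 30 mm (distance of any of prep_bowl, honey_jar, onion, mug from where it was at the start of the episode above 0.03 m).
It also fails if it takes over 58 s, if anything falls off the work surface, if the arm or the gripper's body presses on something with over 40 N, if the wrist force passes 120 N, or if a joint passes its speed limit or range.

ROBOT

A 7-joint arm with a two-finger parallel gripper is mounted at the origin on a cart in front of the work surface, level with it; the furniture and walls round the work are solid. World frame = base frame: x ahead of the robot, y to its left, z up, the work surface at z = 0. Lengths are in m, angles in rad, forces in N, time in s.
With the tool pointing down it reaches from about 0.425 to 0.825 m from the base axis. Payload 3.6 kg.
Tool frame: the origin (TCP) lies at the very end of the fingers, on their centre line; the grasp point (between the pads) lies 19 mm behind it; z points along the fingers, y is the line along which they close (so a half turn about z gives the same grasp; the last joint's range is limited). The gripper opens to 85 mm and grips with 20 to 120 N. Pads are 22 mm wide; open, the fingers measure 114 mm over their backs; the gripper's body (76 mm by 85 mm) begins 54 mm behind the grasp point. The pads swing forward as they close: fully open they stand 13 mm farther back than shut.
Start: joints at [-0.026, 0.615, -0.013, 1.423, 0.008, 1.103, -0.04], TCP at [0.65, 0, 0.231] pointing down, gripper open.
Joint ranges: [-3.12, 3.12], [-0.3, 2.06], [-1.34, 1.32], [0.26, 2.42], [-1.36, 4.5], [0.01, 1.98], [-2.84, 2.84]. Speed limits (rad/s): [2.79, 2.79, 3.14, 3.14, 3.14, 3.14, 3.14].

INTERFACE

Orientations are given as a unit quaternion [x, y, z, w].
In Python, from bench import arm gives the robot as it stands.
- The arm moves only by the tool apply_moves, never from a script. Its argument "commands" is one flat list of numbers, 7 for each row, row after row: the opening, from 0 (shut) to 1 (fully open), then the shift along the tool's x, y, z in units of 50 mm (1.0 is 50 mm), then the turn, a rotation vector about the tool's x, y, z in units of 6 degrees (1.0 is 6 degrees). A call has 1 to 12 rows; each row shifts and turns the commanded pose from where the row before left it, along the tool's axes as they then stand; what a row does not reach is not made up. A row lasts 1/8 s, in which the tool goes at most 62.5 mm and 10.7 degrees, less where a joint would pass 70% of its speed; a pose out of reach is approached as far as the arm can. A call is refused whole if a number of a shift passes 1 or a number of a turn 1, either way. A call with a gripper value outside its range is refused whole. The fingers move at their own pace and stop on an object; "newtons" is the grip in N (left out, the last holds). Time passes only in rows, so rows that do not move let the fingers close. It gives the time, the measured TCP pose, the force, the opening and the grip force at its end, in the units of the state.
- arm.get_state(): the state, without advancing time (a new reading comes with each control period).
- arm.camera(name): name is "scene" or "side" or "wrist"; returns a dict with "image" (400x640x3 uint8, red, green, blue), "z_map" (400x640 float32, m along the optical axis (not along the pixel's ray), 0 where there is no reading), "vfov" (degrees; the focal length in pixels is half the picture's height over the tangent of half this angle, whatever the lens; pixels are square), "cx", "cy" (the principal point, pixels), "world_to_cam" (4x4, takes a point from world to camera coordinates); the wrist camera has in their place "T_tool_cam" (4x4, takes a point from camera to tool coordinates, whose origin is the TCP and whose axes are the flange's). Camera axes: x right, y down, z forward; pixel columns grow to the right and rows downward; lengths in m; the calibration is good to about 2 mm. A picture is of the moment at which its call begins: read the wrist's pose just before it.
- arm.hand_in(): hands the job in; it is judged then, once.
The state is a dict: "t": time; "joint_pos": joint angles; "joint_vel": joint speeds; "effort": joint torques, N m; "eef_pos": TCP position; "tcp_rot": TCP orientation; "ft_force": force on the tool from outside, world axes, zero at the start; "wrist_torque": the same for the moment, N m; "grip_width": finger opening in m; "finger_force": force on a finger pad.
Only numpy, scipy, OpenCV 4.12 (cv2) and the standard library are available. Lean on these libraries where they do the work, as an engineer would, in place of code of your own. Each camera call takes 0.05 s, during which the arm holds its last target. There are 200 camera calls.

## Working session

There is one attempt and no reset: what is moved stays moved. The work goes in short steps, Python scripts to look and compute and a tool call to move; the robot and the scene stay as the last step left them, time stands still between calls to the robot, and variables do not carry over. Pictures are saved under pics/ and viewed, at most 13 in all, crops included, and the job is handed in when it is done.

Besides the shell and the picture viewer there is one more tool, called after "Emit:" by a JSON object that holds its "fn" and its "kwargs", one argument or row to a line. apply_moves: Moves the arm, as the interface text tells. Its arguments: {"type":"object","properties":{"commands":{"type":"array"},"newtons":{"type":"number"}},"required":["commands"]}

```bash
ls; mkdir -p pics
cat > h.py <<'E'
import numpy as np, cv2, pickle
from bench import arm
def snap(n,tag):
    s=arm.get_state(); c=arm.camera(n); c['s']=s
    pickle.dump(c,open(f'{tag}.pkl','wb')); cv2.imwrite(f'pics/{tag}.png',c['image'][:,:,::-1]); return c
def load(tag): return pickle.load(open(f'{tag}.pkl','rb'))
def T(c):
    if 'world_to_cam' in c: return np.linalg.inv(c['world_to_cam'])
    from scipy.spatial.transform import Rotation as R
    M=np.eye(4); M[:3,:3]=R.from_quat(c['s']['tcp_rot']).as_matrix(); M[:3,3]=c['s']['eef_pos']; return M@c['T_tool_cam']
def foc(c): return 200/np.tan(np.radians(c['vfov'])/2)
def cloud(c):
    v,u=np.mgrid[:400,:640]; z=c['z_map']; f=foc(c)
    P=np.stack([(u-c['cx'])/f*z,(v-c['cy'])/f*z,z,np.ones_like(z)],-1)@T(c).T
    P[z==0]=np.nan; return P[...,:3]
def proj(c,p):
    q=np.linalg.inv(T(c))@np.r_[p,1]; f=foc(c); return q[0]/q[2]*f+c['cx'],q[1]/q[2]*f+c['cy']
E
python3 - <<'E'
from h import *
a=[snap(n,n+'0') for n in('scene','side','wrist')]
s=a[0]['s']; print(s['eef_pos'],s['tcp_rot'],s['grip_width'])
cv2.imwrite('pics/two.png',np.vstack([cv2.resize(x['image'][:,:,::-1],(480,300)) for x in a[:2]]))
E
```

```text
pics
[6.49223978e-01 1.64044346e-05 2.30114717e-01] [ 0.707076    0.70713635 -0.00092181 -0.00092588] 0.08518031601685556
```

View pics/scene0.png

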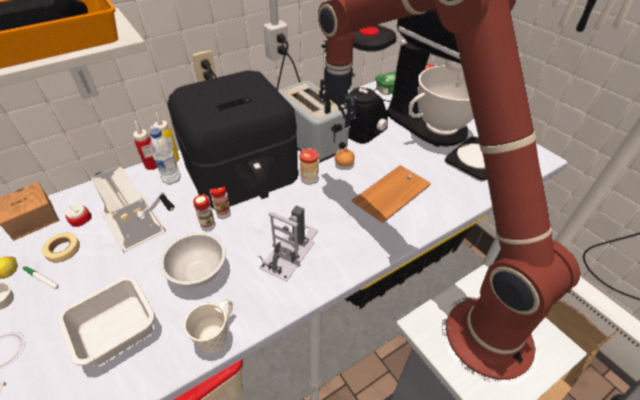

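View pics/side0.png

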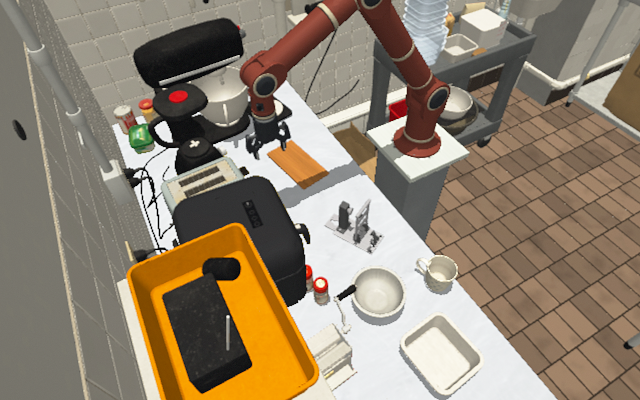

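The scene view shows the nutcracker near (288,245) with its post at (299,225). The board is at (393,191), with the screw near (408,177). The side view shows them at (355,225) and (298,163).

Run:
```python
from h import *
a=load('scene0');b=load('side0')
for c,ub,un in((a,(345,160,440,225),(255,200,325,285)),(b,(260,135,335,195),(320,190,390,255))):
    P=cloud(c); im=c['image'].astype(int)
    u0,v0,u1,v1=ub; Q=P[v0:v1,u0:u1].reshape(-1,3); I=im[v0:v1,u0:u1].reshape(-1,3)
    m=(I[:,0]-I[:,2]>50)&(abs(Q[:,2]-.012)<.006); q=Q[m]
    (cx,cy),sz,an=cv2.minAreaRect((q[:,:2]*1000).astype(np.float32)); print('board',m.sum(),cx,cy,sz,an,np.median(q[:,2]))
    print(cv2.boxPoints(((cx,cy),sz,an)).round())
    u0,v0,u1,v1=un; Q=P[v0:v1,u0:u1].reshape(-1,3)
    for lo,hi in((.1,.125),(.125,.14),(.145,.175),(.002,.008)):
        q=Q[(Q[:,2]>lo)&(Q[:,2]<hi)]
        if len(q)<4: continue
        r=cv2.minAreaRect((q[:,:2]*1000).astype(np.float32)); print(lo,len(q),q.mean(0).round(4),np.round(r[0]),np.round(r[1]),round(r[2],1)); print(cv2.boxPoints(r).round().tolist())
A=cv2.resize(a['image'][195:285,250:335,::-1],(425*1,450),interpolation=2)
B=cv2.resize(a['image'][155:225,345:440,::-1],(375,276),interpolation=2)
B2=cv2.resize(b['image'][190:255,315:395,::-1],(375,305),interpolation=2)
o=np.zeros((590,800,3),np.uint8); o[:450,:425]=A;o[:276,425:]=B;o[280:585,425:]=B2
cv2.imwrite('pics/crop1.png',o)
```

```text
board 2141 559.614990234375 -116.12579345703125 (251.8719940185547, 250.83596801757812) 10.572345733642578 0.011385793444039893
[[ 413.  -16.]
 [ 459. -263.]
 [ 706. -216.]
 [ 660.   30.]]
0.1 241 [0.4747 0.2676 0.1146] [487. 269.] [75. 91.] 44.4
[[428.0, 275.0], [492.0, 210.0], [546.0, 263.0], [482.0, 328.0]]
0.125 111 [0.4895 0.2435 0.1298] [485. 254.] [79. 88.] 28.1
[[429.0, 274.0], [471.0, 196.0], [541.0, 234.0], [499.0, 312.0]]
0.145 158 [0.4637 0.2911 0.1602] [465. 290.] [85. 13.] 27.8
[[425.0, 276.0], [431.0, 264.0], [506.0, 304.0], [500.0, 316.0]]
0.002 1130 [0.4739 0.2726 0.0039] [517. 252.] [217. 313.] 57.9
[[326.0, 243.0], [592.0, 77.0], [707.0, 261.0], [442.0, 427.0]]
board 1343 505.7026672363281 -126.50213623046875 (133.8389434814453, 249.68020629882812) 10.989948272705078 0.01117308258326255
[[ 416.  -17.]
 [ 464. -262.]
 [ 595. -236.]
 [ 548.    9.]]
0.1 146 [0.488  0.2643 0.1144] [476. 259.] [75. 93.] 9.9
[[431.0, 299.0], [447.0, 207.0], [521.0, 220.0], [505.0, 312.0]]
0.125 69 [0.4977 0.2421 0.1297] [491. 255.] [77. 87.] 28.7
[[436.0, 275.0], [478.0, 199.0], [545.0, 236.0], [503.0, 312.0]]
0.145 84 [0.4717 0.2914 0.1611] [470. 290.] [86. 12.] 28.0
[[429.0, 275.0], [435.0, 264.0], [511.0, 305.0], [505.0, 316.0]]
0.002 931 [0.4709 0.2501 0.004 ] [448. 228.] [284. 255.] 61.1
[[267.0, 165.0], [491.0, 42.0], [628.0, 290.0], [405.0, 413.0]]
```

View pics/crop1.png

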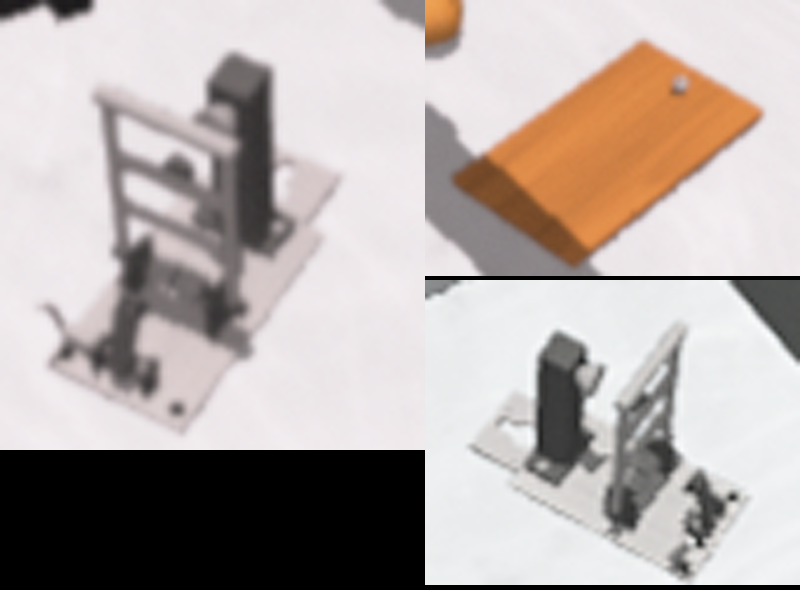

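Run:
```python
from h import *
w=load('wrist0'); print(w['T_tool_cam'].round(3),w['vfov'])
for n in('scene0','side0'):
    c=load(n); P=cloud(c).reshape(-1,3)
    e=np.array([.467,-.884]);g=np.array([.884,.467])
    d=P[:,:2]-[.4675,.290]; X=d@e;Y=d@g
    m=(P[:,2]>.124)&(P[:,2]<.135)&(abs(X-.07)<.025)&(abs(Y)<.025); print(n,'post top nut-frame from handle',m.sum(),X[m].min(),X[m].max(),Y[m].min(),Y[m].max())
    m=(P[:,2]>.04)&(P[:,2]<.135)&(abs(X-.07)<.03)&(abs(Y)<.025); print('post all',np.percentile(X[m],[2,98]),np.percentile(Y[m],[2,98]))
    m=(P[:,2]>.019)&(P[:,2]<.04)&(np.hypot(P[:,0]-.522,P[:,1]+.215)<.04); print('screw',m.sum(),P[m].mean(0) if m.any() else 0)
    m=(P[:,2]>.003)&(P[:,2]<.0065)&(X>-.09)&(X<.15)&(abs(Y)<.06); print('plate',np.percentile(X[m],[1,99]),np.percentile(Y[m],[1,99]))
```

```text
[[-0.    -0.954 -0.299  0.077]
 [ 1.    -0.    -0.    -0.001]
 [ 0.    -0.299  0.954 -0.143]
 [ 0.     0.     0.     1.   ]] 65.71105003177414
scene0 post top nut-frame from handle 89 0.05453341128910914 0.0840837802515714 -0.01668114193706452 0.011718787622647336
post all [0.04225805 0.08106828] [-0.01644201  0.01050896]
screw 11 [ 0.51664165 -0.21521662  0.02305208]
plate [-0.07441485  0.1278417 ] [-0.04977745  0.04291379]
side0 post top nut-frame from handle 58 0.05666800416583827 0.08479462747020193 -0.010107061033012123 0.016845070991938656
post all [0.04348163 0.08366194] [-0.00987135  0.01740794]
screw 0 0
plate [-0.0792592   0.14144751] [-0.05510724  0.05690099]
```

Emit:
{"fn": "apply_moves", "kwargs": {
  "commands": [1, 0.8, -0.55, -0.6, 0, 0, -0.93, 1, 0.8, -0.9, -0.2, 0, 0, -0.93, 1, 0.8, -0.9, 0, 0, 0, -0.93, 1, 0.8, -0.9, 0, 0, 0, -0.93, 1, 0.5, -0.9, 0, 0, 0, -0.93, 1, 0, 0, 0, 0, 0, 0, 1, 0, 0, 0, 0, 0, 0]
}}

```text
t: 1.02
eef_pos: [0.4169, 0.1372, 0.2716]
tcp_rot: [0.516, 0.857, 0.0, 0.001]
ft_force: [0.1, -0.9, 0.2]
grip_width: 0.0854
finger_force: 0.0
```

Run:
```python
from h import *
c=snap('wrist','w1'); P=cloud(c).reshape(-1,3)
e=np.array([.467,-.884]);g=np.array([.884,.467])
d=P[:,:2]-[.4675,.290]; X=d@e;Y=d@g
m=(P[:,2]>.12)&(P[:,2]<.14)&(abs(X-.07)<.03)&(abs(Y)<.025); print(m.sum(),X[m].min(),X[m].max(),Y[m].min(),Y[m].max(),P[m,2].mean())
r=cv2.minAreaRect((P[m,:2]*1000).astype(np.float32));print(r)
m=(P[:,2]>.145)&(P[:,2]<.18)&(abs(X)<.03)&(abs(Y)<.06); print(m.sum()); r=cv2.minAreaRect((P[m,:2]*1000).astype(np.float32));print(r)
```

```text
1188 0.040000932780655245 0.08185802363189372 -0.017793576677171616 0.009910445994763553 0.12833849073202153
((492.49267578125, 234.2879180908203), (27.66130256652832, 41.8881721496582), 27.708250045776367)
2002
((464.1788635253906, 290.076171875), (84.29731750488281, 12.079144477844238), 27.682863235473633)
```

View pics/w1.png

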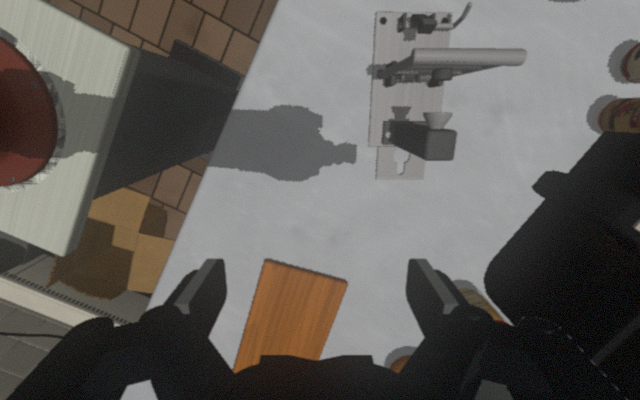

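The wrist view shows the nutcracker at top: bar (468,57), post top (437,145), keyhole (402,160). The cloud puts the bar at (464,290) mm and the post at about (496,228), which agrees with the given 70 mm spacing.

Emit:
{"fn": "apply_moves", "kwargs": {
  "commands": [1, 0.29, 0.75, 0.2, 0, 0, 0, 1, 0.29, 0.75, 0.2, 0, 0, 0, 1, 0.29, 0.75, 0.2, 0, 0, 0, 1, 0, 0, 0, 0, 0, 0, 1, 0, 0, 0, 0, 0, 0, 1, 0, 0, 0.7, 0, 0, 0]
}}

```text
t: 1.82
eef_pos: [0.4976, 0.2282, 0.2086]
tcp_rot: [0.517, 0.856, 0.003, 0.002]
ft_force: [0.7, 0.5, -1.0]
grip_width: 0.0855
finger_force: 0.0
```

Emit:
{"fn": "apply_moves", "kwargs": {
  "commands": [1, 0, 0, 0.8, 0, 0, 0, 1, 0, 0, 0.8, 0, 0, 0, 1, 0, 0, 0.6, 0, 0, 0, 1, 0, 0, 0, 0, 0, 0, 1, 0, 0, 0, 0, 0, 0]
}}

```text
t: 2.45
eef_pos: [0.4963, 0.2283, 0.0978]
tcp_rot: [0.516, 0.856, 0.001, 0.001]
ft_force: [0.2, -0.4, 0.9]
grip_width: 0.0856
finger_force: 0.0
```

Emit:
{"fn": "apply_moves", "kwargs": {
  "commands": [0.2, 0, 0, 0, 0, 0, 0, 0.0, 0, 0, 0, 0, 0, 0, 0.0, 0, 0, 0, 0, 0, 0, 0.0, 0, 0, 0, 0, 0, 0, 0.0, 0, 0, 0, 0, 0, 0, 0.0, 0, 0, 0, 0, 0, 0],
  "newtons": 110
}}

```text
t: 3.2
eef_pos: [0.4964, 0.2291, 0.0971]
tcp_rot: [0.516, 0.857, 0.001, 0.001]
ft_force: [1.5, 1.0, 5.5]
grip_width: 0.0265
finger_force: 108.0
```

Emit:
{"fn": "apply_moves", "kwargs": {
  "commands": [0, 0, 0, -0.2, 0, 0, 0, 0, 0, 0, -0.4, 0, 0, 0, 0, 0, 0, -0.4, 0, 0, 0, 0, 0, 0, -0.4, 0, 0, 0, 0, 0, 0, 0, 0, 0, 0, 0, 0, 0, 0, 0, 0, 0]
}}

```text
t: 3.95
eef_pos: [0.4935, 0.2274, 0.1646]
tcp_rot: [0.516, 0.857, -0.002, -0.001]
ft_force: [-0.2, -0.1, -6.4]
grip_width: 0.0268
finger_force: 109.1
```

Run:
```python
from h import *
s=arm.get_state();print(s['ft_force'],s['wrist_torque'],s['grip_width'])
a=snap('scene','s2');b=snap('side','d2')
for c in(a,b):
    u,v=proj(c,np.r_[s['eef_pos'][:2],.08]);print(u,v)
o=[]
for c in(a,b):
    u,v=map(int,proj(c,np.r_[s['eef_pos'][:2],.08])); o.append(cv2.resize(c['image'][v-65:v+65,u-65:u+65,::-1],(400,400),interpolation=2))
cv2.imwrite('pics/c2.png',np.hstack(o))
# plane of base plate underside from each: plate points
for c in(a,b):
    P=cloud(c).reshape(-1,3); e=np.array([.465,-.885]);g=np.array([.885,.465]); d=P[:,:2]-[.464,.290];X=d@e;Y=d@g
    m=(abs(Y)<.043)&(X>-.068)&(X<.128)&(P[:,2]>.03)&(P[:,2]<.09)
    A=np.c_[X[m],Y[m],np.ones(m.sum())];z=P[m,2];k=np.abs(z-.064)<.02
    for _ in range(8):
        s_=np.linalg.lstsq(A[k],z[k],rcond=None)[0];r=abs(z-A@s_);k=r<.004
    print(s_,k.sum(),m.sum())
    # bar
    m=(abs(X)<.03)&(abs(Y)<.05)&(P[:,2]>.2)&(P[:,2]<.235);print('bar',m.sum(),P[m].mean(0) if m.any() else 0,np.percentile(P[m,2],95) if m.any() else 0)
```

```text
[-0.20572245 -0.14798004 -6.3766929 ] [-0.14568343 -0.03844748  0.06832857] 0.026794498531030955
298.8346170753161 222.28236245328785
345.16351054206086 212.0445594756875
[ 0.003641   -0.00417866  0.07129282] 900 1097
bar 199 [0.46019689 0.2890122  0.22498931] 0.23204123894632456
[-0.00122951 -0.00141446  0.07067958] 625 807
bar 108 [0.46978148 0.29047007 0.22534546] 0.23251437963118188
```

View pics/c2.png

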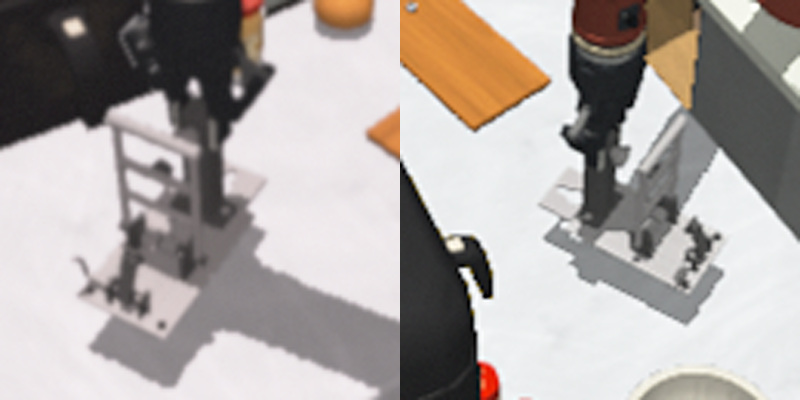

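The nutcracker hangs level with both bases seen clear of the table (about 67 mm). Next I check the bystanders and the board.

Run:
```python
from h import *
c=load('scene0');P=cloud(c)
print('jar',P[163:167,305:313].reshape(-1,3).mean(0),'onion',P[156:160,342:347].reshape(-1,3).mean(0))
c=load('w1');P=cloud(c);I=c['image'].astype(int)
m=(I[...,0]-I[...,2]>50)&(abs(P[...,2]-.012)<.01)&(np.arange(640)[None]<360)&(np.arange(640)[None]>225)&(np.arange(400)[:,None]>250)
q=P[m];print(m.sum(),np.median(q[:,2]));r=cv2.minAreaRect((q[:,:2]*1000).astype(np.float32));print(r,cv2.boxPoints(r).round(1).tolist())
```

```text
jar [0.68954789 0.07177116 0.07817955] onion [ 0.68826795 -0.0703364   0.04484252]
7521 0.012855656683490979
((495.86871337890625, -109.77275085449219), (127.0347900390625, 212.9952392578125), 10.599411010742188) [[413.79998779296875, -16.799999237060547], [453.0, -226.10000610351562], [577.9000244140625, -202.8000030517578], [538.7000122070312, 6.599999904632568]]
```

Emit:
{"fn": "apply_moves", "kwargs": {
  "commands": [0, -0.4, -0.15, -0.3, 0, 0, 0, 0, -0.8, -0.15, -0.3, 0, 0, 0, 0, -0.95, -0.15, -0.3, 0, 0, 0, 0, -0.95, -0.15, 0, 0, 0, 0, 0, -0.95, -0.15, 0, 0, 0, 0, 0, -0.95, -0.15, 0, 0, 0, 0, 0, -0.95, -0.15, 0, 0, 0, 0, 0, -0.95, -0.15, 0, 0, 0, 0, 0, -0.8, -0.15, 0, 0, 0, 0, 0, -0.46, -0.15, 0, 0, 0, 0, 0, 0, 0, 0, 0, 0, 0.6, 0, 0, 0, 0, 0, 0, 0.8]
}}

```text
t: 5.55
eef_pos: [0.619, -0.166, 0.21]
tcp_rot: [0.578, 0.816, 0.0, -0.002]
ft_force: [0.5, 0.3, -6.4]
grip_width: 0.0267
finger_force: 109.7
```

Emit:
{"fn": "apply_moves", "kwargs": {
  "commands": [0, 0, 0, 0, 0, 0, 0.8, 0, 0, 0, 0, 0, 0, 0.67, 0, 0, 0, 0, 0, 0, 0, 0, 0, 0, 0, 0, 0, 0]
}}

```text
t: 6.05
eef_pos: [0.6195, -0.1664, 0.2108]
tcp_rot: [0.637, 0.771, -0.0, -0.001]
ft_force: [-0.2, 0.1, -6.8]
grip_width: 0.0267
finger_force: 109.6
```

Run:
```python
from h import *
c=snap('wrist','w3');print(proj(c,np.r_[.516,-.216,.024]),c['s']['eef_pos'],c['s']['tcp_rot'])
```

```text
(np.float64(217.65179135074465), np.float64(206.28139640233212)) [ 0.61954105 -0.16636764  0.2107986 ] [ 6.37425293e-01  7.70511768e-01 -5.84565725e-05 -7.79560818e-04]
```

View pics/w3.png

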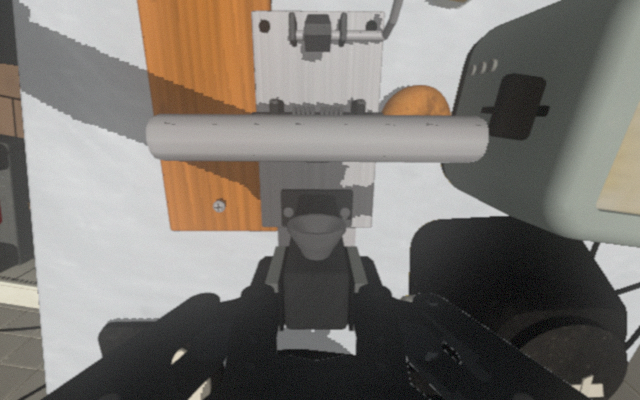

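The screw head is at (219,206), against a prediction of (217.7,206.3). The estimate is therefore good to about 1.5 mm, and the nutcracker and board look parallel.

Emit:
{"fn": "apply_moves", "kwargs": {
  "commands": [0, 0, -0.5, 0, 0, 0, 0, 0, 0, -0.7, 0, 0, 0, 0, 0, 0, -0.6, 0, 0, 0, 0, 0, 0, -0.39, 0, 0, 0, 0, 0, 0, 0, 0.4, 0, 0, 0, 0, 0, 0, 0.5, 0, 0, 0, 0, 0, 0, 0.4, 0, 0, 0, 0, 0, 0, 0.3, 0, 0, 0, 0, 0, 0, 0, 0, 0, 0, 0, 0, 0, 0, 0, 0, 0]
}}

```text
t: 7.35
eef_pos: [0.5131, -0.1877, 0.1321]
tcp_rot: [0.638, 0.77, 0.0, 0.001]
ft_force: [1.1, 0.0, -5.6]
grip_width: 0.0264
finger_force: 110.0
```

Run:
```python
from h import *
s=arm.get_state();print(s['eef_pos'],s['tcp_rot'],s['ft_force'])
a=snap('scene','s4');b=snap('side','d4');o=[]
for c in(a,b):
    u,v=map(int,proj(c,np.r_[.51,-.2,.04])); print(u,v);o.append(cv2.resize(c['image'][v-50:v+50,u-50:u+50,::-1],(400,400),interpolation=2))
cv2.imwrite('pics/c4.png',np.hstack(o))
```

```text
[ 0.51311214 -0.18773294  0.13209201] [6.38190302e-01 7.69878039e-01 4.00265154e-04 8.85045493e-04] [ 1.07346242  0.01852994 -5.59101992]
408 174
286 146
```

View pics/c4.png

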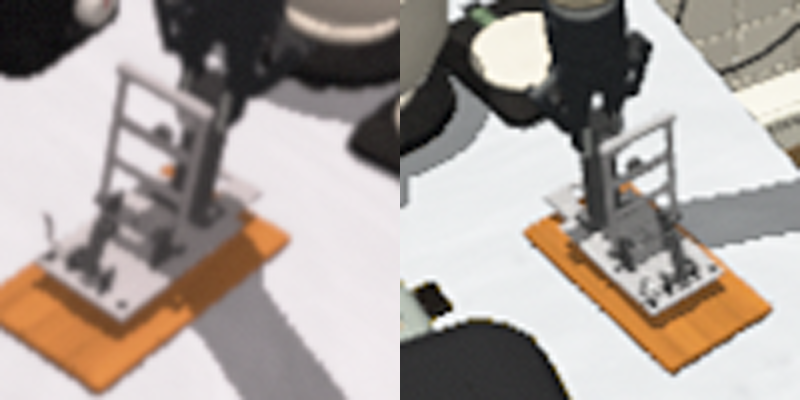

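The nutcracker is parallel over the board with its tail above the screw end. I'm lowering it slowly.

Emit:
{"fn": "apply_moves", "kwargs": {
  "commands": [0, 0, -0.02, 0.1, 0, 0, 0, 0, 0, 0, 0.1, 0, 0, 0, 0, 0, 0, 0.08, 0, 0, 0, 0, 0, 0, 0, 0, 0, 0, 0, 0, 0, 0, 0, 0, 0]
}}

```text
t: 8.07
eef_pos: [0.5114, -0.1877, 0.1173]
tcp_rot: [0.638, 0.77, 0.0, 0.0]
ft_force: [-0.9, -0.0, -7.3]
grip_width: 0.0265
finger_force: 110.2
```

Emit:
{"fn": "apply_moves", "kwargs": {
  "commands": [0, 0, 0, 0.06, 0, 0, 0, 0, 0, 0, 0.06, 0, 0, 0, 0, 0, 0, 0, 0, 0, 0, 0, 0, 0, 0, 0, 0, 0]
}}

```text
t: 8.57
eef_pos: [0.5113, -0.1877, 0.1113]
tcp_rot: [0.638, 0.77, -0.0, -0.0]
ft_force: [0.5, 0.6, -7.2]
grip_width: 0.0267
finger_force: 110.2
```

Emit:
{"fn": "apply_moves", "kwargs": {
  "commands": [0, 0, 0, 0.02, 0, 0, 0, 0, 0, 0, 0.02, 0, 0, 0, 0, 0, 0, 0, 0, 0, 0, 0, 0, 0, 0, 0, 0, 0]
}}

```text
t: 9.07
eef_pos: [0.5113, -0.1877, 0.1093]
tcp_rot: [0.638, 0.77, 0.0, -0.0]
ft_force: [0.3, 0.5, -6.1]
grip_width: 0.0263
finger_force: 110.3
```

Emit:
{"fn": "apply_moves", "kwargs": {
  "commands": [0, 0.05, 0, 0.01, 0, 0, 0, 0, 0.08, 0, 0, 0, 0, 0, 0, 0.08, 0, 0, 0, 0, 0, 0, 0.08, 0, 0, 0, 0, 0, 0, 0.05, 0, 0, 0, 0, 0, 0, 0, 0, 0, 0, 0, 0]
}}

```text
t: 9.82
eef_pos: [0.5085, -0.1706, 0.1091]
tcp_rot: [0.638, 0.77, 0.0, 0.0]
ft_force: [0.9, -1.7, -1.0]
grip_width: 0.0264
finger_force: 110.9
```

Emit:
{"fn": "apply_moves", "kwargs": {
  "commands": [0, 0.04, 0, 0, 0, 0, 0, 0, 0.03, 0, 0, 0, 0, 0, 0, 0, 0, 0, 0, 0, 0, 0, 0, 0, 0, 0, 0, 0]
}}

```text
t: 10.32
eef_pos: [0.5079, -0.1679, 0.1091]
tcp_rot: [0.638, 0.77, 0.0, 0.001]
ft_force: [1.4, -3.7, 0.5]
grip_width: 0.0265
finger_force: 111.2
```

Emit:
{"fn": "apply_moves", "kwargs": {
  "commands": [0, 0.03, 0, 0, 0, 0, 0, 0, 0.02, 0, 0, 0, 0, 0, 0, 0, 0, 0, 0, 0, 0, 0, 0, 0, 0, 0, 0, 0]
}}

```text
t: 10.82
eef_pos: [0.5075, -0.166, 0.1091]
tcp_rot: [0.638, 0.77, -0.0, 0.001]
ft_force: [1.7, -6.1, 0.2]
grip_width: 0.0269
finger_force: 111.3
```

Emit:
{"fn": "apply_moves", "kwargs": {
  "commands": [0, 0.03, 0, 0, 0, 0, 0, 0, 0.03, 0, 0, 0, 0, 0, 0, 0, 0, 0, 0, 0, 0, 0, 0, 0, 0, 0, 0, 0]
}}

```text
t: 11.32
eef_pos: [0.5073, -0.1656, 0.1095]
tcp_rot: [0.639, 0.769, -0.001, 0.003]
ft_force: [2.3, -9.5, 1.3]
grip_width: 0.0268
finger_force: 111.3
```

Emit:
{"fn": "apply_moves", "kwargs": {
  "commands": [0, -0.05, 0, 0, 0, 0, 0, 0.3, 0, 0, 0, 0, 0, 0, 0.8, 0, 0, 0, 0, 0, 0, 1, 0, 0, 0, 0, 0, 0, 1, 0, 0, 0, 0, 0, 0, 1, 0, 0, 0, 0, 0, 0]
}}

```text
t: 12.08
eef_pos: [0.5067, -0.164, 0.1087]
tcp_rot: [0.638, 0.77, 0.0, -0.0]
ft_force: [1.4, 0.2, -0.1]
grip_width: 0.0853
finger_force: 0.0
```

Emit:
{"fn": "apply_moves", "kwargs": {
  "commands": [1, 0, 0, -0.3, 0, 0, 0, 1, 0, 0, -0.7, 0, 0, 0, 1, 0, 0, -0.8, 0, 0, 0, 1, 0, 0, -0.6, 0, 0, 0, 1, 0, 0, 0, 0, 0, 0, 1, 0, 0, 0, 0, 0, 0]
}}

```text
t: 12.82
eef_pos: [0.5064, -0.1644, 0.2287]
tcp_rot: [0.638, 0.77, -0.0, -0.0]
ft_force: [1.0, -0.2, -0.2]
grip_width: 0.0853
finger_force: 0.0
```

Run:
```python
from h import *
c=snap('wrist','w5');a=snap('scene','s5');P=cloud(c).reshape(-1,3)
print(c['s']['eef_pos'],c['s']['tcp_rot'],c['s']['ft_force'])
# nut frame estimate: screw (517.5,-215.8), origin = screw-119e
e=np.array([.187,-.982]);g=np.array([.982,.187]);o=np.array([.5175,-.2158])-.119*e;print('origin pred',o)
d=P[:,:2]-o;X=d@e;Y=d@g
m=(P[:,2]>.155)&(P[:,2]<.19)&(abs(X)<.03)&(abs(Y)<.06);r=cv2.minAreaRect((P[m,:2]*1000).astype(np.float32));print('bar',m.sum(),r,'X,Y',X[m].mean(),(Y[m].min()+Y[m].max())/2,P[m,2].max())
m=(P[:,2]>.012)&(P[:,2]<.022)&(X<-.03)&(X>-.08)&(abs(Y)<.04);print('plate z',np.median(P[m,2]))
m=(P[:,2]>.135)&(P[:,2]<.15)&(abs(X-.07)<.03)&(abs(Y)<.03);print('post X max,Y',m.sum(),X[m].max(),Y[m].min(),Y[m].max())
u,v=map(int,proj(a,np.r_[.51,-.2,.04]));cv2.imwrite('pics/c5.png',np.hstack([cv2.resize(a['image'][v-50:v+50,u-60:u+40,::-1],(375,375),interpolation=2),cv2.resize(c['image'][:,150:550,::-1],(375,375))]))
```

```text
[ 0.50638417 -0.1644301   0.22870002] [ 6.38218007e-01  7.69855586e-01 -1.36623479e-04 -3.65885451e-04] [ 0.99953057 -0.2360213  -0.24281532]
origin pred [ 0.495247 -0.098942]
bar 2629 ((494.0874328613281, -98.5828857421875), (83.72053527832031, 11.970017433166504), 10.189781188964844) X,Y -0.0008627886565640444 -0.001064914277039003 0.17785828742388618
plate z 0.01607875189036087
post X max,Y 1327 0.08220867589847682 -0.015429507748114182 0.012381206631925792
```

View pics/c5.png

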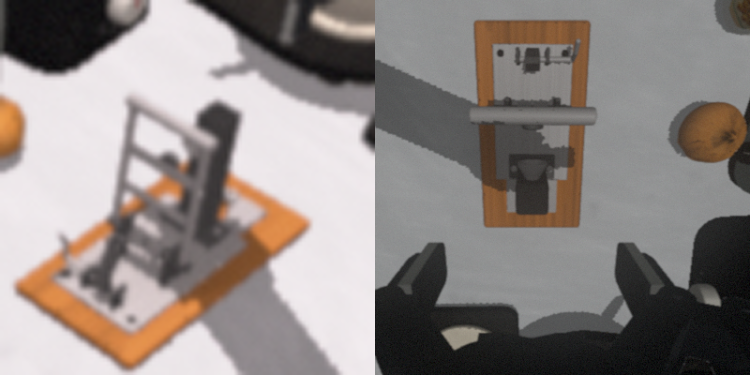

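The nutcracker lies flat (plate top at 16 mm) and home, with the screw at about x = 119.9 and the hammer upright. Its bar is at (494,-98.6). Next I turn the tool 90° for the bar.

Emit:
{"fn": "apply_moves", "kwargs": {
  "commands": [0.6, 0, 0, 0, 0, 0, 1, 0.6, 0, 0, 0, 0, 0, 1, 0.6, 0, 0, 0, 0, 0, 1, 0.6, 0, 0, 0, 0, 0, 1, 0.6, 0, 0, 0, 0, 0, 1, 0.6, 0, 0, 0, 0, 0, 1, 0.6, 0, 0, 0, 0, 0, 1, 0.6, 0, 0, 0, 0, 0, 1, 0.6, 0, 0, 0, 0, 0, 1, 0.6, 0, 0, 0, 0, 0, 1, 0.6, 0, 0, 0, 0, 0, 1, 0.6, 0, 0, 0, 0, 0, 1]
}}

```text
t: 14.42
eef_pos: [0.5063, -0.1643, 0.2276]
tcp_rot: [0.969, 0.246, -0.001, -0.001]
ft_force: [0.9, 0.3, -0.1]
grip_width: 0.0513
finger_force: 0.0
```

Emit:
{"fn": "apply_moves", "kwargs": {
  "commands": [0.6, 0, 0, 0, 0, 0, 1, 0.6, 0, 0, 0, 0, 0, 1, 0.6, 0, 0, 0, 0, 0, 1, 0.6, 0, 0, 0, 0, 0, 0, 0.6, 0, 0, 0, 0, 0, 0]
}}

```text
t: 15.05
eef_pos: [0.5066, -0.1644, 0.2282]
tcp_rot: [0.996, 0.094, -0.001, -0.0]
ft_force: [-0.5, 1.3, 0.4]
grip_width: 0.0512
finger_force: 0.0
```

Run:
```python
from h import *
from scipy.spatial.transform import Rotation as R
s=arm.get_state();M=R.from_quat(s['tcp_rot']).as_matrix();print(s['eef_pos'],M.round(3).tolist(),s['joint_pos'],s['grip_width'])
print((M.T@(np.array([.4941,-.0986,.151])-s['eef_pos'])/.05).round(3))
```

```text
[ 0.50664946 -0.16442321  0.22819239] [[0.982, 0.187, -0.001], [0.187, -0.982, 0.0], [-0.001, -0.001, -1.0]] [ 0.04494976  0.45149277  0.33620195  1.77445076 -0.17807573  0.94687199
 -0.92817275] 0.051233720516095434
[ 0.002 -1.339  1.545]
```

Emit:
{"fn": "apply_moves", "kwargs": {
  "commands": [0.6, 0, -0.4, 0, 0, 0, 0, 0.6, 0, -0.6, 0, 0, 0, 0, 0.6, 0, -0.34, 0, 0, 0, 0, 0.6, 0, 0, 0, 0, 0, 0, 0.6, 0, 0, 0.4, 0, 0, 0, 0.6, 0, 0, 0.6, 0, 0, 0, 0.6, 0, 0, 0.4, 0, 0, 0, 0.6, 0, 0, 0.15, 0, 0, 0, 0.6, 0, 0, 0, 0, 0, 0, 0.6, 0, 0, 0, 0, 0, 0]
}}

```text
t: 16.3
eef_pos: [0.4952, -0.0993, 0.1522]
tcp_rot: [0.996, 0.093, 0.001, 0.0]
ft_force: [-0.4, -0.0, 0.2]
grip_width: 0.0512
finger_force: 0.0
```

Run:
```python
from h import *
c=snap('wrist','w6');print(c['s']['eef_pos'],c['s']['ft_force'])
cv2.imwrite('pics/c6.png',c['image'][:,:,::-1])
```

```text
[ 0.49520799 -0.09926206  0.15215156] [-0.4241288  -0.03241719  0.19040406]
```

View pics/c6.png

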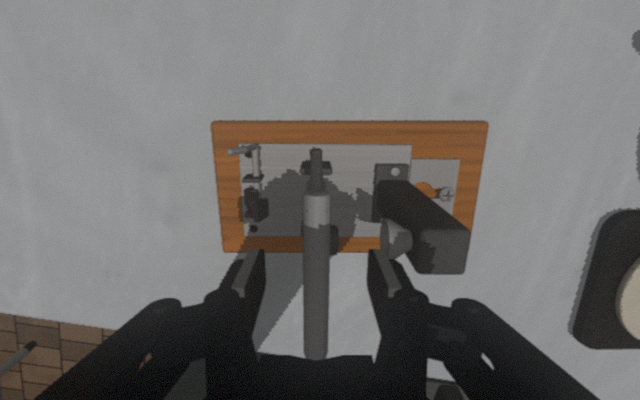

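The bar (316,270) is centred between the fingers, and the screw (446,194) sits at the narrow end of the slot. Closing.

Emit:
{"fn": "apply_moves", "kwargs": {
  "commands": [0.3, 0, 0, 0, 0, 0, 0, 0.1, 0, 0, 0, 0, 0, 0, 0, 0, 0, 0, 0, 0, 0, 0, 0, 0, 0, 0, 0, 0, 0, 0, 0, 0, 0, 0],
  "newtons": 45
}}

```text
invalid input at $.commands: expected a multiple of 7 numbers
```

Run:
```python
import numpy as np
t=np.r_[0:1.30001:14j];y=-130*np.sin(t);z=130*np.cos(t)-130
print(np.c_[t,np.r_[0,np.diff(y)]/50,np.r_[0,-np.diff(z)]/50, y,z].round(3))
```

```text
[[ 0.00000e+00  0.00000e+00  0.00000e+00 -0.00000e+00  0.00000e+00]
 [ 1.00000e-01 -2.60000e-01  1.30000e-02 -1.29780e+01 -6.49000e-01]
 [ 2.00000e-01 -2.57000e-01  3.90000e-02 -2.58270e+01 -2.59100e+00]
 [ 3.00000e-01 -2.52000e-01  6.40000e-02 -3.84180e+01 -5.80600e+00]
 [ 4.00000e-01 -2.44000e-01  8.90000e-02 -5.06250e+01 -1.02620e+01]
 [ 5.00000e-01 -2.34000e-01  1.13000e-01 -6.23260e+01 -1.59150e+01]
 [ 6.00000e-01 -2.22000e-01  1.36000e-01 -7.34040e+01 -2.27070e+01]
 [ 7.00000e-01 -2.07000e-01  1.57000e-01 -8.37490e+01 -3.05710e+01]
 [ 8.00000e-01 -1.90000e-01  1.77000e-01 -9.32570e+01 -3.94290e+01]
 [ 9.00000e-01 -1.72000e-01  1.95000e-01 -1.01833e+02 -4.91910e+01]
 [ 1.00000e+00 -1.51000e-01  2.11000e-01 -1.09392e+02 -5.97620e+01]
 [ 1.10000e+00 -1.29000e-01  2.25000e-01 -1.15857e+02 -7.10330e+01]
 [ 1.20000e+00 -1.06000e-01  2.37000e-01 -1.21166e+02 -8.28950e+01]
 [ 1.30000e+00 -8.20000e-02  2.47000e-01 -1.25263e+02 -9.52260e+01]]
```

Emit:
{"fn": "apply_moves", "kwargs": {
  "commands": [0.3, 0, 0, 0, 0, 0, 0, 0.1, 0, 0, 0, 0, 0, 0, 0, 0, 0, 0, 0, 0, 0, 0, 0, 0, 0, 0, 0, 0, 0, 0, 0, 0, 0, 0, 0],
  "newtons": 45
}}

```text
t: 16.98
eef_pos: [0.4948, -0.0992, 0.1517]
tcp_rot: [0.996, 0.093, 0.0, 0.0]
ft_force: [-0.8, -1.8, 5.2]
grip_width: 0.0106
finger_force: 44.0
```

Emit:
{"fn": "apply_moves", "kwargs": {
  "commands": [0, 0, -0.26, 0.01, 0, 0, 0, 0, 0, -0.26, 0.04, 0, 0, 0, 0, 0, -0.25, 0.06, 0, 0, 0, 0, 0, -0.24, 0.09, 0, 0, 0, 0, 0, -0.23, 0.11, 0, 0, 0, 0, 0, 0, 0, 0, 0, 0, 0, 0, 0, 0, 0, 0, 0]
}}

```text
t: 17.85
eef_pos: [0.4841, -0.0395, 0.1362]
tcp_rot: [0.996, 0.092, 0.001, 0.001]
ft_force: [0.7, -4.5, 1.6]
grip_width: 0.0103
finger_force: 45.6
```

Emit:
{"fn": "apply_moves", "kwargs": {
  "commands": [0, 0, -0.22, 0.14, 0, 0, 0, 0, 0, -0.21, 0.16, 0, 0, 0, 0, 0, -0.19, 0.18, 0, 0, 0, 0, 0, -0.17, 0.195, 0, 0, 0, 0, 0, -0.15, 0.21, 0, 0, 0, 0, 0, 0, 0, 0, 0, 0, 0, 0, 0, 0, 0, 0, 0]
}}

```text
t: 18.73
eef_pos: [0.4757, 0.0065, 0.0919]
tcp_rot: [0.996, 0.092, 0.001, 0.001]
ft_force: [2.7, -5.6, 3.9]
grip_width: 0.0104
finger_force: 48.7
```

Emit:
{"fn": "apply_moves", "kwargs": {
  "commands": [0, 0, -0.13, 0.225, 0, 0, 0, 0, 0, -0.105, 0.235, 0, 0, 0, 0, 0, -0.08, 0.25, 0, 0, 0, 0, 0, 0, 0, 0, 0, 0, 0, 0, 0, 0, 0, 0, 0]
}}

```text
t: 19.35
eef_pos: [0.4727, 0.0228, 0.0567]
tcp_rot: [0.996, 0.092, 0.001, 0.001]
ft_force: [0.7, -4.5, 5.5]
grip_width: 0.0104
finger_force: 50.7
```

Emit:
{"fn": "apply_moves", "kwargs": {
  "commands": [0, 0, -0.02, 0.08, 0, 0, 0, 0, 0, 0, 0, 0, 0, 0, 0, 0, 0, 0, 0, 0, 0]
}}

```text
t: 19.73
eef_pos: [0.4725, 0.0239, 0.053]
tcp_rot: [0.996, 0.092, 0.001, 0.0]
ft_force: [0.8, -3.9, 8.1]
grip_width: 0.0106
finger_force: 50.9
```

Run:
```python
from h import *
s=arm.get_state();print(s['eef_pos'],s['ft_force'])
c=snap('wrist','w7');b=snap('side','d7');a=snap('scene','s7');o=[cv2.resize(c['image'][60:340,130:410,::-1],(390,390),interpolation=2)]
u,v=map(int,proj(b,np.r_[.485,-.04,.05]));o.append(cv2.resize(b['image'][v-40:v+40,u-40:u+40,::-1],(390,390),interpolation=2))
cv2.imwrite('pics/c7.png',np.hstack(o))
```

```text
[0.47247279 0.02393492 0.05303172] [ 0.76379605 -3.94677667  8.06363565]
```

View pics/c7.png

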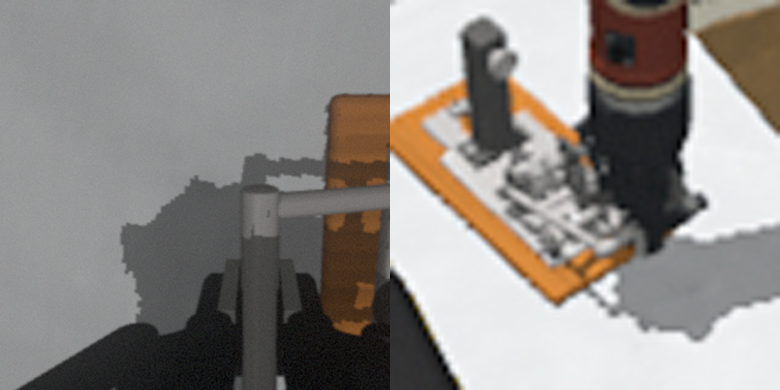

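The arm is drawn past the catch, at about 1.33 rad by the bar's travel. I'm easing it back up.

Emit:
{"fn": "apply_moves", "kwargs": {
  "commands": [0, 0, 0.02, -0.08, 0, 0, 0, 0, 0, 0.02, -0.08, 0, 0, 0, 0, 0, 0.02, -0.07, 0, 0, 0, 0, 0, 0, 0, 0, 0, 0, 0, 0, 0, 0, 0, 0, 0]
}}

```text
t: 20.5
eef_pos: [0.471, 0.0204, 0.0629]
tcp_rot: [0.996, 0.093, -0.001, 0.001]
ft_force: [1.4, -5.6, -5.7]
grip_width: 0.0105
finger_force: 49.7
```

Emit:
{"fn": "apply_moves", "kwargs": {
  "commands": [0, 0, 0.02, -0.05, 0, 0, 0, 0, 0, 0, -0.02, 0, 0, 0, 0, 0, 0, 0, 0, 0, 0, 0, 0, 0, 0, 0, 0, 0]
}}

```text
t: 21.0
eef_pos: [0.471, 0.0194, 0.0663]
tcp_rot: [0.996, 0.092, -0.001, 0.001]
ft_force: [1.2, -6.0, -5.0]
grip_width: 0.0103
finger_force: 49.6
```

Emit:
{"fn": "apply_moves", "kwargs": {
  "commands": [0, 0, 0, 0.05, 0, 0, 0, 0, 0, 0, 0, 0, 0, 0, 0, 0, 0, 0, 0, 0, 0]
}}

```text
t: 21.38
eef_pos: [0.4712, 0.0202, 0.064]
tcp_rot: [0.996, 0.093, -0.001, 0.0]
ft_force: [1.1, -4.8, -6.2]
grip_width: 0.0103
finger_force: 49.7
```

Run:
```python
from h import *
b=snap('side','d8');a=snap('scene','s8');c=snap('wrist','w8')
e=np.array([.182,-.983]);g=np.array([.983,.182]);o=np.array([.4941,-.0986])
for k in('s5','d7','s7','s8','d8','w7','w8'):
    c=load(k);P=cloud(c).reshape(-1,3);d=P[:,:2]-o;X=d@e;Y=d@g
    f=[]
    for lo,hi in((-.066,-.03),(.02,.05),(.09,.125)):
        m=(X>lo)&(X<hi)&(abs(Y)<.04)&(P[:,2]>.012)&(P[:,2]<.03)
        f.append((int(m.sum()),round(float(np.median(P[m,2])),4)) if m.any() else 0)
    m=(abs(P[:,2]-.06)<.035)&(X<-.115)&(X>-.14)&(abs(Y)<.045)&(abs(Y)>.025)
    print(k,f,'post', np.round(P[(P[:,2]>.135)&(P[:,2]<.15)&(abs(X-.07)<.03)&(abs(Y)<.03),2].mean(),4), 'bar',m.sum(),np.percentile(P[m,2],[50,95]).round(4) if m.any() else 0)
```

```text
s5 [(159, 0.0159), (78, 0.0154), (77, 0.0155)] post 0.1404 bar 0 0
d7 [(47, 0.0168), (54, 0.0154), (43, 0.0156)] post 0.14 bar 16 [0.0793 0.0848]
s7 [(112, 0.0157), (93, 0.0157), (81, 0.0153)] post 0.14 bar 25 [0.079  0.0827]
s8 [(102, 0.017), (84, 0.0164), (78, 0.0154)] post 0.1398 bar 25 [0.091  0.0934]
d8 [(51, 0.0173), (54, 0.0159), (45, 0.0158)] post 0.14 bar 16 [0.0909 0.0929]
w7 [(2188, 0.0167), (3607, 0.0167), (37, 0.0128)] post nan bar 2100 [0.0813 0.0832]
w8 [(1895, 0.0174), (3660, 0.0171), (137, 0.013)] post nan bar 1823 [0.0925 0.0941]<stdin>:11: RuntimeWarning: Mean of empty slice.
  ret = ret.dtype.type(ret / rcount)
```

Emit:
{"fn": "apply_moves", "kwargs": {
  "commands": [0, 0, 0, 0.05, 0, 0, 0, 0, 0, 0, 0, 0, 0, 0, 0, 0, 0, 0, 0, 0, 0]
}}

```text
t: 21.9
eef_pos: [0.4714, 0.0208, 0.0621]
tcp_rot: [0.996, 0.093, -0.001, -0.0]
ft_force: [-0.1, -4.6, -0.3]
grip_width: 0.0109
finger_force: 50.1
```

Emit:
{"fn": "apply_moves", "kwargs": {
  "commands": [0, 0, 0.04, 0, 0, 0, 0, 0, 0, 0, 0, 0, 0, 0]
}}

```text
t: 22.15
eef_pos: [0.4716, 0.0207, 0.0621]
tcp_rot: [0.996, 0.094, -0.001, -0.001]
ft_force: [-1.8, 0.8, 2.2]
grip_width: 0.0104
finger_force: 50.3
```

Emit:
{"fn": "apply_moves", "kwargs": {
  "commands": [0, 0, 0, -0.01, 0, 0, 0, 0, 0, 0, 0, 0, 0, 0, 0.14, 0, 0, 0, 0, 0, 0, 0.2, 0, 0, 0, 0, 0, 0, 0.28, 0, 0, 0, 0, 0, 0, 0.34, 0, 0, 0, 0, 0, 0, 0.34, 0, 0, 0, 0, 0, 0, 0.34, 0, 0, 0, 0, 0, 0],
  "newtons": 20
}}

```text
t: 23.15
eef_pos: [0.4724, 0.0188, 0.0626]
tcp_rot: [0.996, 0.093, 0.0, 0.0]
ft_force: [-0.3, -0.4, -0.8]
grip_width: 0.0294
finger_force: 0.0
```

Run:
```python
from h import *
e=np.array([.182,-.983]);g=np.array([.983,.182]);o=np.array([.4941,-.0986])
c=snap('wrist','w9');print(c['s']['grip_width'],c['s']['ft_force'])
P=cloud(c).reshape(-1,3);d=P[:,:2]-o;X=d@e;Y=d@g
m=(abs(P[:,2]-.07)<.035)&(X<-.115)&(X>-.14)&(abs(Y)<.045)&(abs(Y)>.025)
print(m.sum(),np.percentile(P[m,2],[50,95]))
```

```text
0.02936791614828313 [-0.29626426 -0.38231785 -0.78159938]
1847 [0.09108705 0.09278929]
```

Emit:
{"fn": "apply_moves", "kwargs": {
  "commands": [0.34, 0, -0.03, -0.1, 0, 0, 0, 0.34, 0, 0, -0.2, 0, 0, 0, 0.34, 0, 0, -0.4, 0, 0, 0, 0.34, 0, 0, -0.7, 0, 0, 0, 0.34, 0, 0, -0.8, 0, 0, 0, 0.34, 0, 0, -0.6, 0, 0, 0, 0.34, 0, 0, 0, 0, 0, 0, 0.34, 0, 0, 0, 0, 0, 0]
}}

```text
t: 24.2
eef_pos: [0.4714, 0.0205, 0.2023]
tcp_rot: [0.996, 0.093, -0.0, -0.0]
ft_force: [-0.0, -0.0, -1.7]
grip_width: 0.029
finger_force: 0.0
```

Run:
```python
from h import *
e=np.array([.182,-.983]);g=np.array([.983,.182]);o=np.array([.4941,-.0986])
for k in('wrist','scene'):
    c=snap(k,k[0]+'10')
    P=cloud(c).reshape(-1,3);d=P[:,:2]-o;X=d@e;Y=d@g
    m=(abs(P[:,2]-.07)<.035)&(X<-.115)&(X>-.14)&(abs(Y)<.045)
    print(m.sum(),np.percentile(P[m,2],[50,95]),X[m].mean(),c['s']['ft_force'])
    for lo,hi in((-.066,-.03),(.02,.05),(.09,.125)):
        m=(X>lo)&(X<hi)&(abs(Y)<.04)&(P[:,2]>.012)&(P[:,2]<.03);print(np.median(P[m,2]))
u,v=map(int,proj(c,np.r_[.49,-.07,.04]));w=load('w10')
cv2.imwrite('pics/c10.png',np.hstack([cv2.resize(c['image'][v-50:v+50,u-50:u+50,::-1],(390,390),interpolation=2),cv2.resize(w['image'][:,150:550,::-1],(390,390))]))
```

```text
1281 [0.09134487 0.09289292] -0.12177262660015391 [-0.02738268 -0.04267747 -1.7465186 ]
0.016684556792027794
0.016674231031830355
0.01637656995517006
108 [0.08971782 0.09239949] -0.12306849013890095 [-0.58739304  0.3101846  -0.81985145]
0.01626616086855437
0.015468661117508664
0.015575733065242847
```

View pics/c10.png

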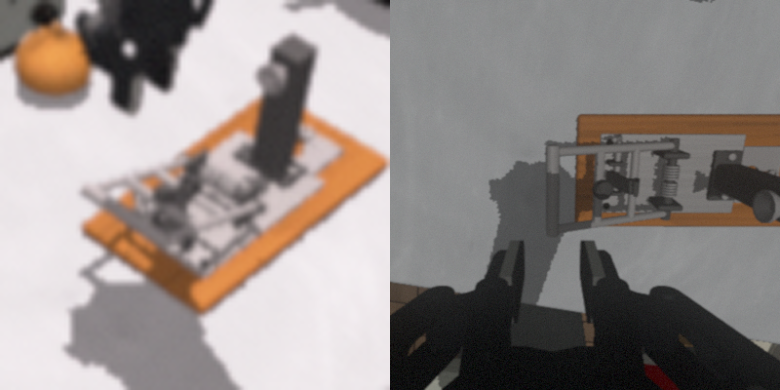

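The hammer is cocked under the catch with its bar at X -122 mm, the plate is flat on the board, and the gripper is clear. Handing in.

```bash
python3 -c "
from bench import arm
print(arm.hand_in())"
```

```text
the job is handed in; nothing more can be done
None
```

The job is handed in: the nutcracker is locked flat on the board with the screw home, the hammer is hooked under the catch, and the gripper is clear, though the hand-in returned no verdict.

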